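Shut the stirrer down at its control desk

TASK

The batch is finished, so shut the stirrer down at the control desk: turn its speed dial (the larger of the two round dials) anticlockwise all the way to its end stop, then press the mushroom-headed stop button fully in, hold it for a moment and let it come back out, and last turn the main switch (the long bar handle on the square grey base) anticlockwise to its stop, which is off. Leave the smaller dial (the pump's) as it is set, and do not disturb the things lying about.

Things in the scene. Friction and masses are not known exactly. Their poses are not given: they have to be found in the camera images.
- desk: White fixed control desk, 324 mm deep (x, away from the operator), 430 mm wide (y); origin at the centre of its underside. Its stainless panel rises away from the operator at 26 degrees to the horizontal, from 60 mm high at the front edge to 174 mm; behind it a flat top, 90 mm deep, 174 mm high. Clockwise and anticlockwise are as seen in front of the panel.
- panel_mid (a point): Centre of the panel; x up the slope, z out of it. It has six aluminium plates 112 mm square, tops 5 mm over this point, in two rows of three, 132 mm apart across, 120 mm up the slope. Lower row, any order: large dial, small dial, main switch. Upper row, any order: stop button, two black meters (8 mm high), four pilot lamps (10 mm high). Knob axes and the button's travel are along z.
- stirrer_dial_grip (a point): Stirrer speed dial, the larger: black round skirt of 86 mm diameter, 10 mm thick, with a raised bar across it: 80 mm long, 18 mm wide (11 mm over the last 16 mm at the pointer end), 26 mm tall. Point on the turning axis, half-way up the bar: 13 mm above the skirt's top, 24 mm above the plate. It turns with the dial: x along the bar to the pointer end (white line), z out of the panel.
- stirrer_dial_pointer (a point): The pointer end of the stirrer dial's bar, 40 mm from the axis, half-way up the bar.
- stirrer_dial (a joint): Angle of the stirrer dial, rad: 0 at the anticlockwise end stop (pointer 135 degrees anticlockwise of straight up the slope, at the thin end of the printed scale), growing clockwise to 4.71 at the other stop. Starts between 1.4 and 2.9, so it may need more than one grasp. Friction 0.1 N m; it stays where it is left.
- stop_top (a point): Centre of the top of the mushroom stop button: black domed head of 62 mm diameter on a stem, its top 42 mm above the aluminium plate when out. z points out of the panel; it is pressed along -z.
- stop_button (a joint): Travel of the stop button, m: 0 out, 0.008 fully in against its stop. It starts to move at 2 N and is fully in at 5 N; it comes back by itself.
- main_switch_grip (a point): Main switch: black bar handle 92 mm long, 18 mm wide (10 mm over the last 18 mm at the pointer end), 26 mm tall, its underside 11 mm above a square grey base of 78 mm and level with the top of a round collar of 52 mm. Point on the turning axis, half-way up the bar, 31 mm above the plate. It turns with the handle: x along the bar to the pointer end (white line), z out of the panel.
- main_switch_pointer (a point): The pointer end of the main switch's handle, 47 mm from the axis (the other end: 45 mm), half-way up the bar.
- main_switch (a joint): Angle of the main switch, rad: 0 at its anticlockwise stop, off (pointer end straight up the slope), growing clockwise to 1.047 (60 degrees), on, where it starts. Friction 0.2 N m, no detents; it stays where it is left.
- pump_dial_grip (a point): Pump dial, the smaller, to be left alone: same form, skirt of 54 mm diameter, bar 50 mm long and 14 mm wide, its top 29 mm above the plate. Point on its axis, 10 mm below the bar's top; x along the bar to the pointer, z out of the panel.
- pump_dial_pointer (a point): The pointer end of the pump dial's bar, 25 mm from its axis; must stay as set.
- stripper: Wire stripper, 190 mm long, 16 mm high, lying along the flat top of the desk, on the operator's right. Origin on its underside, mid-length.
- breaker: White three-pole circuit breaker, 70 x 52 mm, 64 mm high, on the desk's flat top near the middle. Origin under its centre.
- parts_box: Yellow open parts box, 72 x 105 mm, 45 mm high, on the desk's flat top, on the operator's left. Origin under its centre.
- driver: Orange-handled screwdriver, 200 mm long, lying on the table close along the desk's right-hand side, as the operator sees it. Origin on its underside.
- spanner: Spanner, 180 mm long, lying on the table to the robot's right. Origin on its underside.
- cleaner: White bottle, 70 mm diameter, 170 mm high, standing on the table to the left. Origin under its centre.
- tape: Roll of grey tape, 96 mm diameter, 25 mm high, on the table to the right of the desk. Origin under its centre.
- carton: Cardboard carton, 110 x 80 mm, 60 mm high, on the table to the left of the desk. Origin under its centre.

How it is judged:
By the outcome, as a careful person would: the job done as asked, in the order asked, and still so for the second after the job is handed in, with the robot touching nothing.
It also fails if it takes over 69 s, if anything falls off the work surface, if the arm or the gripper's body presses on something with over 40 N, if the wrist force passes 120 N, or if a joint passes its speed limit or range.

ROBOT

A 6-joint arm with a two-finger parallel gripper is mounted at the origin on the work surface. World frame = base frame: x ahead of the robot, y to its left, z up, the work surface at z = 0. Lengths are in m, angles in rad, forces in N, time in s.
With the tool pointing down it reaches from about 0.325 to 0.9 m from the base axis. Payload 6.1 kg.
Tool frame: the origin (TCP) lies midway between the tips of the shut fingers; the grasp point (between the pads) lies 19 mm behind it; z points along the fingers, y is the line along which they close (so a half turn about z gives the same grasp; the last joint's range is limited). The gripper opens to 87 mm and grips with 3 to 60 N. Pads are 19 mm wide; open, the fingers measure 117 mm over their backs; the gripper's body (75 mm by 190 mm) begins 51 mm behind the grasp point.
Start: joints at [-1.403, 0.22, 1.526, -0, 1.395, -0.126], TCP at [0.181, -0.598, 0.223] pointing down, gripper open.
Joint ranges: [-2.98, 2.98], [-0.91, 2.08], [0.09, 2.57], [-1.24, 4.39], [0.2, 2.65], [-2.68, 2.68]. Speed limits (rad/s): [2.57, 2.57, 3.01, 3.14, 3.14, 3.14].

INTERFACE

Orientations are given as a unit quaternion [w, x, y, z].
In Python, from bench import state, camera, camera_params, ticket gives the robot as it stands.
- The arm moves only by the tool apply_moves, never from a script. Its argument "plan" is a list that holds one entry, the list of rows, each a list of 6 numbers: the shift along the tool's x, y, z in units of 75 cm (1.0 is 75 cm), then the turn, a rotation vector about the tool's x, y, z in units of pi/2 rad (1.0 is pi/2 rad). In form: [[[dx, dy, dz, wx, wy, wz], ...]]. A call has 1 to 8 rows; each row shifts and turns the commanded pose from where the row before left it, along the tool's axes as they then stand; what a row does not reach is not made up. A row lasts 1/12 s, in which the tool goes at most 41.7 mm and 7.16 degrees, less where a joint would pass 70% of its speed; a pose out of reach is approached as far as the arm can. A call with a number of a shift or a turn outside -1 to 1 is refused whole. A call with a gripper value outside its range is refused whole. "claw" is the closure in counts, from 0 (fully open) to 255 (shut), set as the call begins (left out, the last holds). The fingers move at their own pace and stop on an object; "newtons" is the grip in N (left out, the last holds). Time passes only in rows, so rows that do not move let the fingers close. It gives the time, the measured TCP pose, the force, the opening and the grip force at its end, in the units of the state.
- state(): the state, without advancing time (a new reading comes with each control period).
- camera(name): name is "scene" or "top"; returns the picture (400x640x3 uint8, red, green, blue); there is no depth.
- camera_params(name): a dict with "mtx" (3x3 intrinsics, pixels), "D" ([k1, k2, p1, p2, k3] as OpenCV has them; the pictures are not rectified), "origin" and "rotation" of the camera in the world. Camera axes: x right, y down, z forward; pixel columns grow to the right and rows downward; lengths in m; the calibration is good to about 2 mm. A picture is of the moment at which its call begins. camera_params takes no time and is no camera call.
- ticket.job_done(): hands the job in; it is judged then, once.
The state is a dict: "time_s": time; "joints": joint angles; "joint_velocities": joint speeds; "effort": joint torques, N m; "position": TCP position; "tool_rot": TCP orientation; "contact_force": force on the tool from outside, world axes, zero at the start; "torque": the same for the moment, N m; "opening": finger opening in m; "gripper_force": force on a finger pad.
Only numpy, scipy, OpenCV 4.12 (cv2) and the standard library are available. Lean on these libraries where they do the work, as an engineer would, in place of code of your own. Each camera call takes 0.05 s, during which the arm holds its last target. There are 200 camera calls.

## Working session

There is one attempt and no reset: what is moved stays moved. The work goes in short steps, Python scripts to look and compute and a tool call to move; the robot and the scene stay as the last step left them, time stands still between calls to the robot, and variables do not carry over. Pictures are saved under pics/ and viewed, at most 10 in all, crops included, and the job is handed in when it is done.

Besides the shell and the picture viewer there is one more tool, called after "Request:" by a JSON object that holds its "op" and its "data", one argument or row to a line. apply_moves: Moves the arm, as the interface text tells. Its arguments: {"type":"object","properties":{"plan":{"type":"array","items":{"type":"array","items":{"type":"array","items":{"type":"number"}}}},"claw":{"type":"number"},"newtons":{"type":"number"}},"required":["plan"]}

```bash
mkdir -p pics; ls; python3 - <<'E'
from bench import *
import cv2,numpy as np
for n in("scene","top"):
    cv2.imwrite(f"pics/{n}0.png",camera(n)[:,:,::-1]); p=camera_params(n); print(n,{k:np.round(v,4).tolist() for k,v in p.items()})
print(state())
E
```

```text
pics
scene {'mtx': [[479.2392, 0.0, 316.6158], [0.0, 479.2392, 205.5863], [0.0, 0.0, 1.0]], 'D': [-0.1354, 0.0, 0.0, 0.0, 0.0], 'origin': [0.9933, 0.6835, 1.3933], 'rotation': [-0.0845, 0.2691, 0.9175, -0.2804]}
top {'mtx': [[440.1796, 0.0, 318.3124], [0.0, 440.1796, 204.4862], [0.0, 0.0, 1.0]], 'D': [-0.1055, 0.0, 0.0, 0.0, 0.0], 'origin': [0.378, -0.0232, 1.4354], 'rotation': [0.0472, -0.6989, 0.7119, -0.0496]}
{'time_s': 0.1, 'joints': array([-1.40307470e+00,  2.21097934e-01,  1.52750397e+00,  1.17245190e-06,
        1.39465932e+00, -1.26096841e-01]), 'joint_velocities': array([ 0.00117238, -0.00127042, -0.00388669,  0.00127165,  0.00041363,
        0.00042377]), 'effort': array([-8.85437908e-05, -4.95945561e+01, -3.88518655e+01,  7.00746034e-02,
        5.16190950e-02, -5.23545418e-05]), 'position': array([ 0.1809128 , -0.59767544,  0.22157334]), 'tool_rot': array([-8.34118988e-04,  9.89227904e-01,  1.46381209e-01, -1.67853231e-05]), 'contact_force': array([ 0.6022279 , -0.32618681, -0.29254349]), 'torque': array([-0.01249724,  0.03155302, -0.02873745]), 'gripper_force': 0.0, 'opening': 0.08700304229875276}
```

View pics/scene0.png

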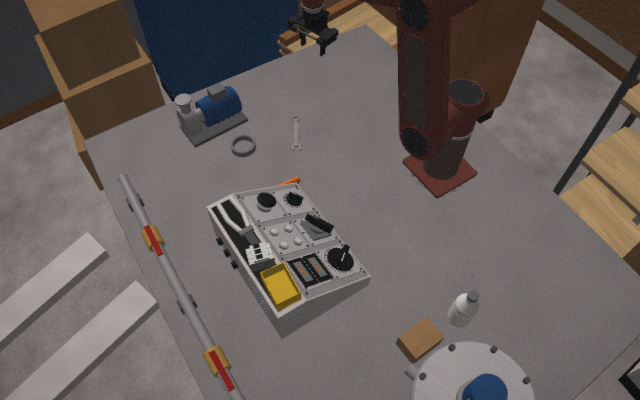

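View pics/top0.png

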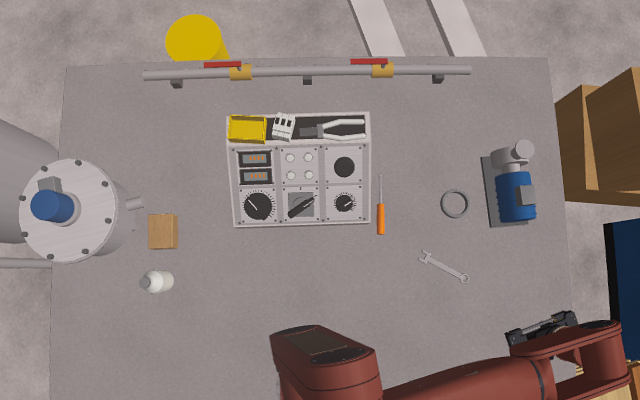

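The top view shows the large dial at (258,206), the main switch at (300,205), the pump dial at (345,203) and the stop button at (344,167). I'll zoom in on both views.

```bash
python3 - <<'E'
import cv2
a=cv2.imread("pics/top0.png")[105:235,220:380]; cv2.imwrite("pics/topc.png",cv2.resize(a,None,fx=4.5,fy=4.5,interpolation=cv2.INTER_CUBIC))
a=cv2.imread("pics/scene0.png")[175:335,200:375]; cv2.imwrite("pics/scc.png",cv2.resize(a,None,fx=3.6,fy=3.6,interpolation=cv2.INTER_CUBIC))
E
```

```text
(no output)
```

View pics/topc.png

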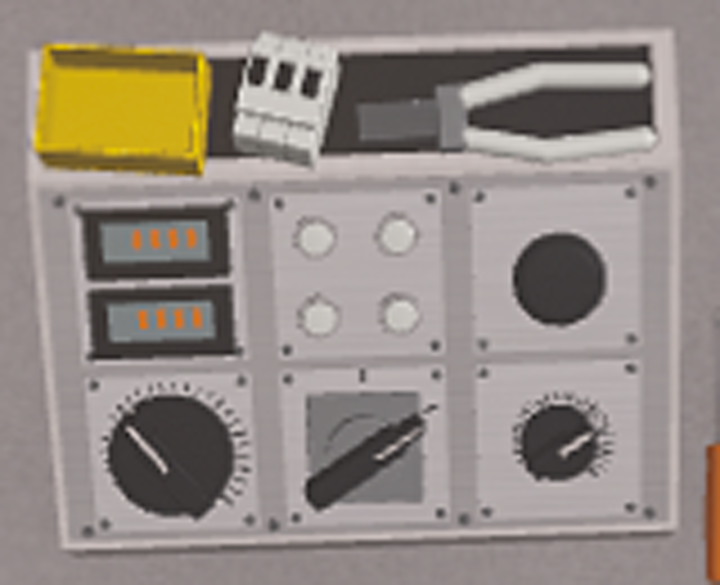

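View pics/scc.png

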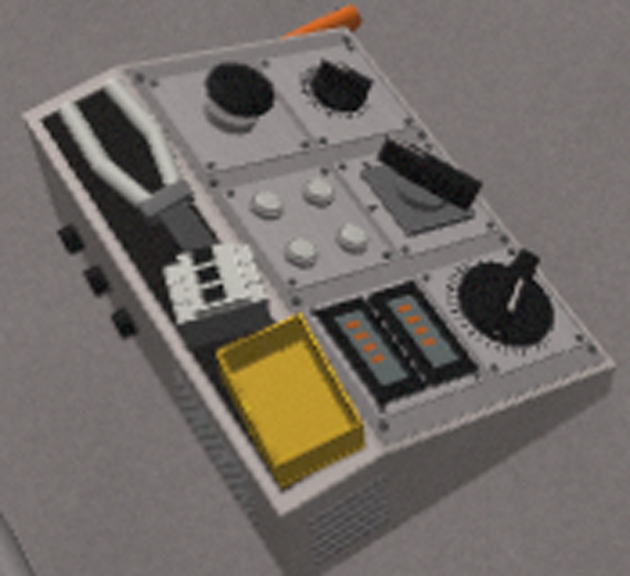

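The crops show the dial's pointer line at up-left, about 40° anticlockwise of up, and the switch pointer at about 60° clockwise. The corners are clear enough to fit the desk's pose.

```bash
cat > h.py <<'E'
import numpy as np,cv2
from bench import *
from scipy.spatial.transform import Rotation as R
from scipy.optimize import least_squares
def q2R(q): return R.from_quat(np.r_[q[1:],q[0]])
def proj(n,P):
    p=camera_params(n); Rc=q2R(p["rotation"]).as_matrix()
    return cv2.projectPoints(np.asarray(P,float).reshape(-1,3),cv2.Rodrigues(Rc.T)[0],-Rc.T@np.array(p["origin"]),p["mtx"],np.array(p["D"]))[0][:,0]
a=np.radians(26); S=np.array([[np.cos(a),0,-np.sin(a)],[0,1,0],[np.sin(a),0,np.cos(a)]])
def pan(P): return np.array([-.045,0,.117])+np.asarray(P,float)@S.T   # panel->desk
def world(P,d): return R.from_euler('z',d[2]).apply(np.asarray(P,float))+[d[0],d[1],0]
E
cat > fit.py <<'E'
from h import *
D=[[-.162,.215,.06],[-.162,-.215,.06],[.162,.215,.174],[.162,-.215,.174],[.072,.215,.174],[.072,-.215,.174]]
B=pan([[-.06+s*.039,t*.039,.012] for s,t in((1,1),(1,-1),(-1,-1),(-1,1))])
M=np.vstack([D,B,pan([[.06,-.132,.037]])])
nan=[np.nan]*2
top=np.array([[63,548],[675,530],nan,[672,30],nan,[680,160],[306,395],[420,390],[424,503],[310,508],[560,279]])/4.5+[220,105]
sc=np.array([[613,367],[350,32],[283,513],[25,115],[378,447],[120,68],[410,233],[362,170],nan,[475,215],[240,90]])/3.6+[200,175]
def res(d): return np.r_[proj("top",world(M,d))-top,proj("scene",world(M,d))-sc]
f=lambda d:np.nan_to_num(res(d)).ravel()
s=least_squares(f,[.6,.04,0],loss='soft_l1'); print(s.x); print(np.round(res(s.x),1).tolist())
np.save("d.npy",s.x); d=s.x
for n in("top","scene"):
    for nm,c in(("dial",(-.06,.132)),("sw",(-.06,0))):
        pass
P=lambda c,r,th,h:world(pan([[c[0]+r*np.cos(th),c[1]-r*np.sin(th),h]]),d)  # th clockwise of up
for nm,c,L,h,t in(("dial",(-.06,.132),.04,.042,np.radians([-60,-50,-40,-30])),("sw",(-.06,0),.047,.049,np.radians([60]))):
  for th in t:
    print(nm,round(np.degrees(th)),[((proj(n,np.vstack([P(c,0,th,h),P(c,L,th,h)]))-o)*k).round().tolist() for n,o,k in(("top",[220,105],4.5),("scene",[200,175],3.6))])
E
python3 fit.py
```

```text
[0.66651604 0.02519829 0.01019518]
[[-0.5, -0.2], [0.2, -0.0], [nan, nan], [0.3, -0.2], [nan, nan], [0.0, -0.2], [-0.5, 0.0], [-0.1, 0.4], [-0.3, -0.5], [-0.2, -0.9], [-0.2, 0.1], [0.6, -0.7], [-0.7, -1.7], [-0.8, 0.5], [-0.4, -0.7], [1.2, 1.7], [-1.1, -0.7], [0.3, -0.1], [0.0, -0.7], [nan, nan], [0.7, -0.2], [0.5, -0.5]]
dial -60 [[[165.0, 468.0], [111.0, 441.0]], [[521.0, 280.0], [528.0, 317.0]]]
dial -50 [[[165.0, 468.0], [116.0, 433.0]], [[521.0, 280.0], [520.0, 315.0]]]
dial -40 [[[165.0, 468.0], [123.0, 425.0]], [[521.0, 280.0], [512.0, 312.0]]]
dial -30 [[[165.0, 468.0], [131.0, 419.0]], [[521.0, 280.0], [505.0, 308.0]]]
sw 60 [[[363.0, 466.0], [423.0, 430.0]], [[436.0, 162.0], [390.0, 134.0]]]
```

```bash
cat > g.py <<'E'
import sys
from h import *
d=np.load("d.npy"); C=dict(dial=(-.06,.132),sw=(-.06,0),stop=(.06,-.132))
def goal(nm,deg,h,off=(0,0)):  # deg: tool x anticlockwise of up-slope; h TCP above plate
    c=C[nm]; p=world(pan([[c[0]+off[0],c[1]+off[1],.005+h]]),d)[0]
    t=np.radians(deg); F=np.array([[np.cos(t),np.sin(t),0],[np.sin(t),-np.cos(t),0],[0,0,-1]])
    return p,R.from_euler('z',d[2])*R.from_matrix(S@F)
def show(nm,deg,h,off=(0,0)):
    s=state(); p,G=goal(nm,deg,h,off); T=q2R(s["tool_rot"]); rv=(T.inv()*G).as_rotvec(); dp=p-s["position"]
    print("t",round(s["time_s"],2),"j",s["joints"].round(2),"F",s["contact_force"].round(1),"M",s["torque"].round(2),"open",round(s["opening"],4))
    print("goal",p.round(4),"rot units",(rv/(np.pi/2)).round(4),"rows>=%.1f"%(np.degrees(np.linalg.norm(rv))/7.16))
    print("mm",(G.inv().apply(dp)*1e3).round(1),"shift units after rot",(G.inv().apply(dp)/.75).round(4),"rows>=%.1f"%(np.linalg.norm(dp)/.0417))
if __name__=="__main__": show(sys.argv[1],*map(float,sys.argv[2:4]))
E
python3 g.py dial 38 .12
```

```text
t 0.1 j [-1.4   0.22  1.53  0.    1.39 -0.13] F [ 0.6 -0.3 -0.3] M [-0.01  0.03 -0.03] open 0.087
goal [0.5115 0.1556 0.203 ] rot units [-0.1335  0.2583 -0.2377] rows>=4.7
mm [ 694.8 -408.8  164.9] shift units after rot [ 0.9264 -0.545   0.2199] rows>=19.7
```

Request:
{"op": "apply_moves", "data": {
  "plan": [
    [[0, 0, 0, -0.0223, 0.043, -0.0396], [0, 0, 0, -0.0223, 0.043, -0.0396], [0, 0, 0, -0.0223, 0.043, -0.0396], [0, 0, 0, -0.0223, 0.043, -0.0396], [0, 0, 0, -0.0223, 0.043, -0.0396], [0, 0, 0, -0.0223, 0.043, -0.0396], [0.02, -0.012, 0.0, 0, 0, 0], [0.03, -0.018, 0.005, 0, 0, 0]]
  ],
  "claw": 0,
  "newtons": 25
}}

```text
time_s: 0.77
position: [0.1943, -0.558, 0.2245]
tool_rot: [0.073, 0.92, 0.32, 0.213]
contact_force: [0.5, -0.7, 0.7]
opening: 0.0872
gripper_force: 0.0
```

Request:
{"op": "apply_moves", "data": {
  "plan": [
    [[0.035, -0.0206, 0.0083, 0, 0, 0], [0.035, -0.0206, 0.0083, 0, 0, 0], [0.035, -0.0206, 0.0083, 0, 0, 0], [0.035, -0.0206, 0.0083, 0, 0, 0], [0.035, -0.0206, 0.0083, 0, 0, 0], [0.035, -0.0206, 0.0083, 0, 0, 0], [0.035, -0.0206, 0.0083, 0, 0, 0], [0.035, -0.0206, 0.0083, 0, 0, 0]]
  ]
}}

```text
time_s: 1.43
position: [0.2965, -0.328, 0.2193]
tool_rot: [0.073, 0.92, 0.322, 0.213]
contact_force: [0.1, 0.5, 0.9]
opening: 0.0871
gripper_force: 0.0
```

```bash
python3 g.py dial 38 .12
```

```text
t 1.43 j [-1.37 -0.44  2.21  0.46  1.31 -0.58] F [0.1 0.5 0.9] M [-0.04  0.22  0.01] open 0.0871
goal [0.5115 0.1556 0.203 ] rot units [ 0.0008  0.0007 -0.    ] rows>=0.0
mm [ 446.5 -262.   111. ] shift units after rot [ 0.5953 -0.3494  0.148 ] rows>=12.7
```

```bash
python3 - <<'E'
from g import *
_,G=goal("dial",38,.12)
print((G.inv().apply(np.array([[.22,.06,.03],[0,.40,0]]))/.75).round(4))
E
```

```text
[[ 0.2695  0.1129  0.093 ]
 [ 0.3322 -0.4172  0.0024]]
```

Request:
{"op": "apply_moves", "data": {
  "plan": [
    [[0.0337, 0.0141, 0.0116, 0, 0, 0], [0.0337, 0.0141, 0.0116, 0, 0, 0], [0.0337, 0.0141, 0.0116, 0, 0, 0], [0.0337, 0.0141, 0.0116, 0, 0, 0], [0.0337, 0.0141, 0.0116, 0, 0, 0], [0.0337, 0.0141, 0.0116, 0, 0, 0], [0.0337, 0.0141, 0.0116, 0, 0, 0], [0.0337, 0.0141, 0.0116, 0, 0, 0]]
  ]
}}

```text
time_s: 2.1
position: [0.5174, -0.2685, 0.2496]
tool_rot: [0.073, 0.92, 0.322, 0.213]
contact_force: [0.2, -0.3, 0.3]
opening: 0.0871
gripper_force: 0.0
```

```bash
python3 g.py dial 38 .12
```

```text
t 2.1 j [-0.81 -0.19  1.96  0.37  1.08 -0.04] F [ 0.2 -0.3  0.3] M [-0.04  0.24 -0.01] open 0.0871
goal [0.5115 0.1556 0.203 ] rot units [0.0007 0.0008 0.0006] rows>=0.0
mm [ 243.9 -347.8   41.2] shift units after rot [ 0.3252 -0.4637  0.0549] rows>=10.2
```

Request:
{"op": "apply_moves", "data": {
  "plan": [
    [[0.0271, -0.0386, 0.0046, 0, 0, 0], [0.0271, -0.0386, 0.0046, 0, 0, 0], [0.0271, -0.0386, 0.0046, 0, 0, 0], [0.0271, -0.0386, 0.0046, 0, 0, 0], [0.0271, -0.0386, 0.0046, 0, 0, 0], [0.0271, -0.0386, 0.0046, 0, 0, 0], [0.0271, -0.0386, 0.0046, 0, 0, 0], [0.0271, -0.0386, 0.0046, 0, 0, 0]]
  ]
}}

```text
time_s: 2.77
position: [0.5119, 0.0146, 0.2178]
tool_rot: [0.073, 0.92, 0.322, 0.213]
contact_force: [1.2, 0.3, -0.2]
opening: 0.0873
gripper_force: 0.0
```

Request:
{"op": "apply_moves", "data": {
  "plan": [
    [[0.0271, -0.0386, 0.0046, 0, 0, 0], [0.0271, -0.0386, 0.0046, 0, 0, 0], [0.0271, -0.0386, 0.0046, 0, 0, 0], [0.0271, -0.0386, 0.0046, 0, 0, 0], [0, 0, 0, 0, 0, 0], [0, 0, 0, 0, 0, 0]]
  ]
}}

```text
time_s: 3.27
position: [0.5096, 0.1565, 0.2013]
tool_rot: [0.073, 0.919, 0.324, 0.212]
contact_force: [-0.7, -0.1, 0.3]
opening: 0.087
gripper_force: 0.0
```

```bash
python3 g.py dial 38 .015; python3 - <<'E'
from g import *
a=camera("top"); cv2.imwrite("pics/top1.png",cv2.resize(a[105:235,220:380,::-1],None,fx=4.5,fy=4.5,interpolation=cv2.INTER_CUBIC))
a=camera("scene"); cv2.imwrite("pics/sc1.png",cv2.resize(a[175:335,200:375,::-1],None,fx=3.6,fy=3.6,interpolation=cv2.INTER_CUBIC))
E
```

```text
t 3.27 j [ 0.21 -0.33  2.16 -0.11  0.87  1.15] F [-0.7 -0.1  0.3] M [-0.01  0.22  0.  ] open 0.087
goal [0.5575 0.1561 0.1087] rot units [-0.0005  0.0011  0.0035] rows>=0.0
mm [  1.3   2.2 104.2] shift units after rot [0.0018 0.003  0.139 ] rows>=2.5
```

View pics/sc1.png

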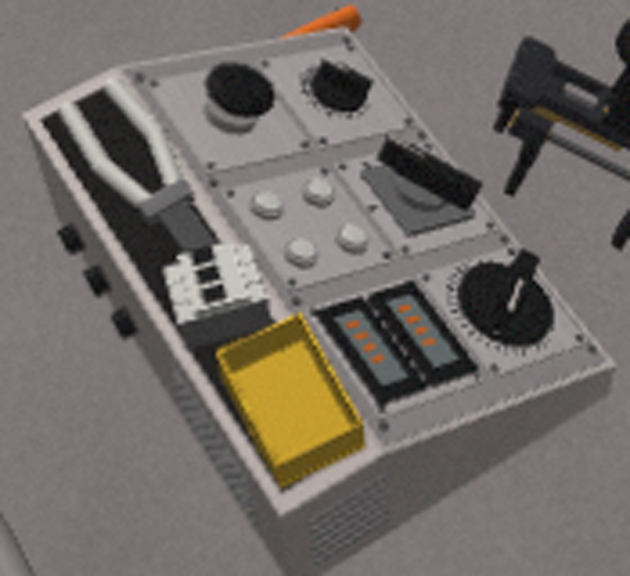

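The gripper is above and in front of the dial with its fingers straddling the bar direction. I'll descend.

Request:
{"op": "apply_moves", "data": {
  "plan": [
    [[0.001, 0.0015, 0.03, 0, 0, 0], [0.0008, 0.0015, 0.03, 0, 0, 0], [0, 0, 0.03, 0, 0, 0], [0, 0, 0.02, 0, 0, 0], [0, 0, 0.015, 0, 0, 0], [0, 0, 0.006, 0, 0, 0], [0, 0, 0.004, 0, 0, 0], [0, 0, 0, 0, 0, 0]]
  ]
}}

```text
time_s: 4.03
position: [0.5576, 0.1522, 0.1122]
tool_rot: [0.073, 0.92, 0.321, 0.212]
contact_force: [-0.4, -0.6, 1.1]
opening: 0.0871
gripper_force: 0.0
```

```bash
python3 g.py dial 38 .018; python3 - <<'E'
from g import *
a=camera("scene"); cv2.imwrite("pics/sc2.png",cv2.resize(a[175:335,250:425,::-1],None,fx=3.6,fy=3.6,interpolation=cv2.INTER_CUBIC))
E
```

```text
t 4.03 j [ 0.17 -0.08  2.13 -0.13  0.64  1.16] F [-0.4 -0.6  1.1] M [-0.02  0.22  0.03] open 0.0871
goal [0.5562 0.1561 0.1114] rot units [ 0.0015  0.0014 -0.0007] rows>=0.0
mm [ 1.1 -4.   0.2] shift units after rot [ 0.0015 -0.0054  0.0002] rows>=0.1
```

View pics/sc2.png

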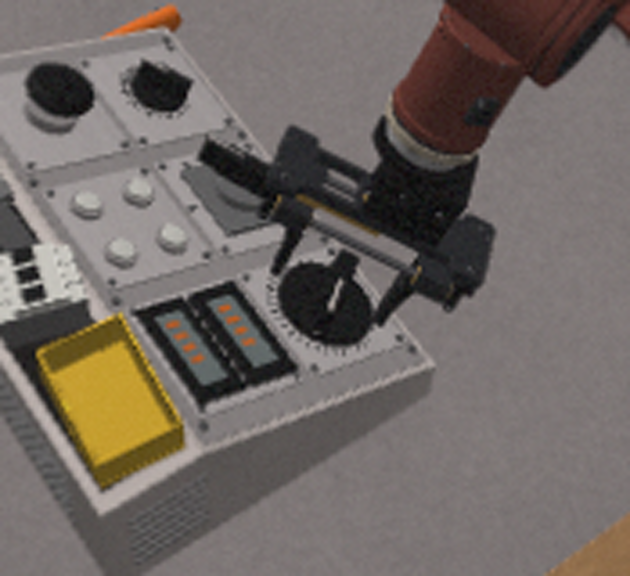

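The fingers straddle the bar, at crop (280,265) and (385,315), with the bar between them. I'll fix the 4 mm offset and close.

Request:
{"op": "apply_moves", "data": {
  "plan": [
    [[0.0015, -0.0054, 0, 0, 0, 0], [0, 0, 0, 0, 0, 0], [0, 0, 0, 0, 0, 0], [0, 0, 0, 0, 0, 0]]
  ]
}}

```text
time_s: 4.42
position: [0.5559, 0.1578, 0.1122]
tool_rot: [0.073, 0.919, 0.322, 0.213]
contact_force: [0.9, -0.5, 0.3]
opening: 0.0871
gripper_force: 0.0
```

Request:
{"op": "apply_moves", "data": {
  "plan": [
    [[0, 0, 0, 0, 0, 0], [0, 0, 0, 0, 0, 0], [0, 0, 0, 0, 0, 0], [0, 0, 0, 0, 0, 0], [0, 0, 0, 0, 0, 0], [0, 0, 0, 0, 0, 0], [0, 0, 0, 0, 0, 0], [0, 0, 0, 0, 0, 0]]
  ],
  "claw": 255,
  "newtons": 20
}}

```text
time_s: 5.08
position: [0.5558, 0.1574, 0.1115]
tool_rot: [0.073, 0.92, 0.322, 0.213]
contact_force: [0.6, -0.2, -0.3]
opening: 0.0416
gripper_force: 0.0
```

```bash
python3 g.py dial 38 .018
```

```text
t 5.08 j [ 0.19 -0.08  2.13 -0.13  0.64  1.17] F [ 0.6 -0.2 -0.3] M [-0.    0.22  0.01] open 0.0416
goal [0.5562 0.1561 0.1114] rot units [0.0011 0.0009 0.0004] rows>=0.0
mm [-0.6  1.2  0.3] shift units after rot [-0.0008  0.0016  0.0004] rows>=0.0
```

Request:
{"op": "apply_moves", "data": {
  "plan": [
    [[0, 0, 0, 0, 0, 0], [0, 0, 0, 0, 0, 0], [0, 0, 0, 0, 0, 0], [0, 0, 0, 0, 0, 0], [0, 0, 0, 0, 0, 0], [0, 0, 0, 0, 0, 0], [0, 0, 0, 0, 0, 0], [0, 0, 0, 0, 0, 0]]
  ]
}}

```text
time_s: 5.75
position: [0.5568, 0.1564, 0.1121]
tool_rot: [0.074, 0.919, 0.322, 0.213]
contact_force: [4.4, -6.1, -1.7]
opening: 0.0179
gripper_force: 20.0
```

```bash
python3 g.py dial 38 .018
```

```text
t 5.75 j [ 0.19 -0.08  2.13 -0.13  0.64  1.17] F [ 4.4 -6.1 -1.7] M [-0.71 -0.2  -0.42] open 0.0179
goal [0.5562 0.1561 0.1114] rot units [0.0025 0.0005 0.0004] rows>=0.0
mm [-0.9 -0.4  0.4] shift units after rot [-0.0012 -0.0005  0.0005] rows>=0.0
```

Request:
{"op": "apply_moves", "data": {
  "plan": [
    [[0, 0.002, 0, 0, 0, 0], [0, 0, 0, 0, 0, -0.03], [0, 0, 0, 0, 0, -0.06], [0, 0, 0, 0, 0, -0.07], [0, 0, 0, 0, 0, -0.07], [0, 0, 0, 0, 0, -0.07], [0, 0, 0, 0, 0, -0.07], [0, 0, 0, 0, 0, -0.07]]
  ]
}}

```text
time_s: 6.42
position: [0.5567, 0.1564, 0.112]
tool_rot: [0.141, 0.755, 0.616, 0.175]
contact_force: [0.1, 1.1, 0.3]
opening: 0.0183
gripper_force: 20.0
```

```bash
python3 g.py dial 135 .018
```

```text
t 6.42 j [ 0.18 -0.08  2.13 -0.13  0.64  0.47] F [0.1 1.1 0.3] M [ 0.1   0.18 -0.03] open 0.0183
goal [0.5562 0.1561 0.1114] rot units [-3.000e-04  1.200e-03 -6.341e-01] rows>=8.0
mm [ 0.3 -0.8  0.4] shift units after rot [ 0.0004 -0.001   0.0005] rows>=0.0
```

Request:
{"op": "apply_moves", "data": {
  "plan": [
    [[0, 0, 0, 0, 0, -0.07], [0, 0, 0, 0, 0, -0.07], [0, 0, 0, 0, 0, -0.07], [0, 0, 0, 0, 0, -0.07], [0, 0, 0, 0, 0, -0.07], [0, 0, 0, 0, 0, -0.07], [0, 0, 0, 0, 0, -0.07], [0, 0, 0, 0, 0, -0.05]]
  ]
}}

```text
time_s: 7.08
position: [0.5564, 0.1564, 0.1119]
tool_rot: [0.201, 0.434, 0.872, 0.101]
contact_force: [-2.1, -0.4, 1.6]
opening: 0.0179
gripper_force: 20.0
```

```bash
python3 g.py dial 135 .018
```

```text
t 7.08 j [ 0.18 -0.08  2.13 -0.13  0.64 -0.38] F [-2.1 -0.4  1.6] M [ 0.04  0.2  -0.06] open 0.0179
goal [0.5562 0.1561 0.1114] rot units [-0.0011  0.0007 -0.094 ] rows>=1.2
mm [ 0.1 -0.5  0.3] shift units after rot [ 0.0001 -0.0007  0.0005] rows>=0.0
```

Request:
{"op": "apply_moves", "data": {
  "plan": [
    [[0, 0, 0, 0, 0, -0.02], [0, 0, 0, 0, 0, -0.02], [0, 0, 0, 0, 0, -0.02], [0, 0, 0, 0, 0, -0.02], [0, 0, 0, 0, 0, 0], [0, 0, 0, 0, 0, 0]]
  ]
}}

```text
time_s: 7.58
position: [0.5564, 0.1564, 0.1118]
tool_rot: [0.206, 0.381, 0.897, 0.089]
contact_force: [-2.7, -0.0, 1.6]
opening: 0.0177
gripper_force: 20.0
```

```bash
python3 g.py dial 135 .018
```

```text
t 7.58 j [ 0.18 -0.08  2.13 -0.13  0.64 -0.5 ] F [-2.7 -0.   1.6] M [0.06 0.33 0.11] open 0.0177
goal [0.5562 0.1561 0.1114] rot units [-0.0012  0.0007 -0.0178] rows>=0.2
mm [ 0.1 -0.5  0.3] shift units after rot [ 0.0001 -0.0006  0.0005] rows>=0.0
```

Request:
{"op": "apply_moves", "data": {
  "plan": [
    [[0, 0, 0, 0, 0, -0.015], [0, 0, 0, 0, 0, -0.015], [0, 0, 0, 0, 0, -0.015], [0, 0, 0, 0, 0, 0], [0, 0, 0, 0, 0, 0]]
  ]
}}

```text
time_s: 8.0
position: [0.5564, 0.1563, 0.1118]
tool_rot: [0.209, 0.349, 0.91, 0.082]
contact_force: [-4.0, -0.4, 2.4]
opening: 0.0178
gripper_force: 20.5
```

```bash
python3 g.py dial 135 .018
```

```text
t 8.0 j [ 0.18 -0.08  2.13 -0.13  0.64 -0.57] F [-4.  -0.4  2.4] M [ 0.33  0.6  -0.43] open 0.0178
goal [0.5562 0.1561 0.1114] rot units [-0.0012  0.0006  0.0272] rows>=0.3
mm [ 0.1 -0.5  0.3] shift units after rot [ 0.0001 -0.0006  0.0004] rows>=0.0
```

The counter-torque of 0.5 N m at the expected angle means the dial is at its end stop. I'll release and lift.

Request:
{"op": "apply_moves", "data": {
  "plan": [
    [[0, 0, 0, 0, 0, 0], [0, 0, 0, 0, 0, 0], [0, 0, 0, 0, 0, 0], [0, 0, 0, 0, 0, 0], [0, 0, 0, 0, 0, 0], [0, 0, 0, 0, 0, 0], [0, 0, 0, 0, 0, 0], [0, 0, 0, 0, 0, 0]]
  ],
  "claw": 0
}}

```text
time_s: 8.67
position: [0.5567, 0.1563, 0.112]
tool_rot: [0.21, 0.349, 0.91, 0.082]
contact_force: [-0.1, -0.2, -0.1]
opening: 0.0635
gripper_force: 0.0
```

Request:
{"op": "apply_moves", "data": {
  "plan": [
    [[0, 0, -0.01, 0, 0, 0], [0, 0, -0.02, 0, 0, 0], [0, 0, -0.03, 0, 0, 0], [0, 0, -0.04, 0, 0, 0], [0, 0, -0.04, 0, 0, 0], [0, 0, -0.02, 0, 0, 0], [0, 0, 0, 0, 0, 0]]
  ]
}}

```text
time_s: 9.25
position: [0.5054, 0.1567, 0.2253]
tool_rot: [0.213, 0.348, 0.909, 0.084]
contact_force: [0.6, 0.2, 0.9]
opening: 0.0865
gripper_force: 0.0
```

```bash
python3 g.py stop 90 .11;python3 - <<'E'
from g import *
a=camera("top"); cv2.imwrite("pics/t3.png",cv2.resize(a[105:235,220:380,::-1],None,fx=4.5,fy=4.5,interpolation=cv2.INTER_CUBIC))
a=camera("scene"); cv2.imwrite("pics/s3.png",cv2.resize(a[175:335,200:375,::-1],None,fx=3.6,fy=3.6,interpolation=cv2.INTER_CUBIC))
E
```

```text
t 9.25 j [ 0.21 -0.37  2.14 -0.11  0.91 -0.58] F [0.6 0.2 0.9] M [ 0.03  0.14 -0.01] open 0.0865
goal [ 0.6264 -0.1072  0.2467] rot units [0.0047 0.0023 0.5275] rows>=6.6
mm [-265.1  115.7   32.7] shift units after rot [-0.3535  0.1542  0.0436] rows>=7.0
```

View pics/s3.png

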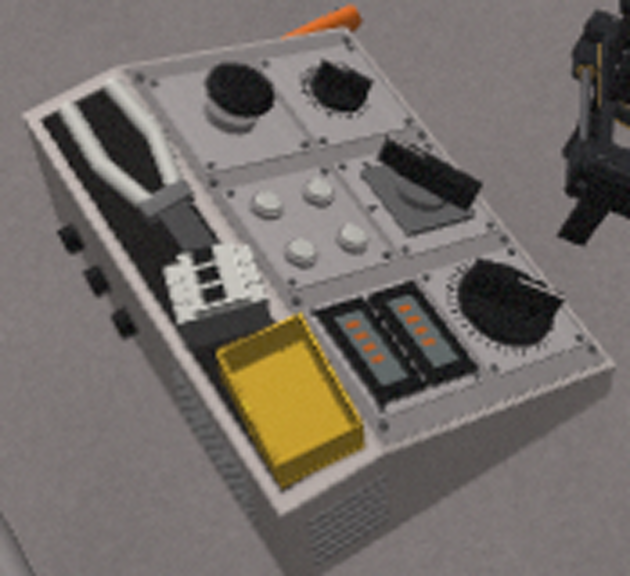

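The dial's bar now points down-left, with its pointer end at about (560,300), which is the anticlockwise stop. Next is the stop button, at yaw 120° with the gripper shut.

```bash
python3 g.py stop 120 .075
```

```text
t 9.35 j [ 0.21 -0.36  2.15 -0.11  0.91 -0.58] F [-0.8  0.  -1.3] M [0.01 0.14 0.02] open 0.087
goal [ 0.6417 -0.1071  0.2152] rot units [0.0004 0.0017 0.1944] rows>=2.4
mm [-288.5  -29.5   64. ] shift units after rot [-0.3847 -0.0394  0.0854] rows>=7.1
```

Request:
{"op": "apply_moves", "data": {
  "plan": [
    [[0, 0, 0, 0, 0.0005, 0.065], [0, 0, 0, 0, 0.0005, 0.065], [0, 0, 0, 0, 0.0005, 0.065], [-0.02, -0.002, 0.004, 0, 0, 0], [-0.035, -0.004, 0.007, 0, 0, 0], [-0.04, -0.004, 0.009, 0, 0, 0], [-0.04, -0.004, 0.009, 0, 0, 0], [-0.04, -0.004, 0.009, 0, 0, 0]]
  ],
  "claw": 255
}}

```text
time_s: 10.02
position: [0.5658, 0.0349, 0.2154]
tool_rot: [0.192, 0.484, 0.846, 0.112]
contact_force: [0.4, 0.7, 0.5]
opening: 0.0416
gripper_force: 0.0
```

Request:
{"op": "apply_moves", "data": {
  "plan": [
    [[-0.04, -0.004, 0.009, 0, 0, 0], [-0.04, -0.004, 0.009, 0, 0, 0], [-0.04, -0.004, 0.009, 0, 0, 0], [-0.04, -0.004, 0.009, 0, 0, 0], [-0.035, -0.004, 0.008, 0, 0, 0], [-0.015, -0.002, 0.003, 0, 0, 0], [0, 0, 0, 0, 0, 0], [0, 0, 0, 0, 0, 0]]
  ]
}}

```text
time_s: 10.68
position: [0.6399, -0.1077, 0.212]
tool_rot: [0.192, 0.484, 0.846, 0.113]
contact_force: [-0.8, 0.5, 0.3]
opening: 0.0007
gripper_force: 0.0
```

```bash
python3 g.py stop 120 .042
```

```text
t 10.68 j [-0.38 -0.04  1.89  0.21  0.88 -1.01] F [-0.8  0.5  0.3] M [-0.02  0.12 -0.03] open 0.0007
goal [ 0.6562 -0.1069  0.1855] rot units [-0.0024 -0.0019 -0.0019] rows>=0.0
mm [-1.   3.  30.9] shift units after rot [-0.0013  0.004   0.0412] rows>=0.7
```

Request:
{"op": "apply_moves", "data": {
  "plan": [
    [[-0.001, 0.004, 0.012, 0, 0, 0], [0, 0, 0.012, 0, 0, 0], [0, 0, 0.012, 0, 0, 0], [0, 0, 0.004, 0, 0, 0], [0, 0, 0.004, 0, 0, 0], [0, 0, 0.002, 0, 0, 0], [0, 0, 0.002, 0, 0, 0], [0, 0, 0, 0, 0, 0]]
  ]
}}

```text
time_s: 11.35
position: [0.6592, -0.1065, 0.1832]
tool_rot: [0.194, 0.483, 0.846, 0.113]
contact_force: [-1.3, 1.5, 2.4]
opening: 0.0004
gripper_force: 1.3
```

```bash
python3 g.py stop 120 .034
```

```text
t 11.35 j [-0.36  0.04  1.87  0.22  0.82 -1.01] F [-1.3  1.5  2.4] M [0.23 0.41 0.12] open 0.0004
goal [ 0.6597 -0.1069  0.1784] rot units [-0.0008 -0.0005 -0.0006] rows>=0.0
mm [ 0.5 -1.6  4.5] shift units after rot [ 0.0007 -0.0022  0.006 ] rows>=0.1
```

Contact at 3 N, partly in. Now press on to the stop, about 15 N.

Request:
{"op": "apply_moves", "data": {
  "plan": [
    [[0, 0, 0.002, 0, 0, 0], [0, 0, 0.002, 0, 0, 0], [0, 0, 0.002, 0, 0, 0], [0, 0, 0.002, 0, 0, 0], [0, 0, 0, 0, 0, 0], [0, 0, 0, 0, 0, 0]]
  ]
}}

```text
time_s: 11.85
position: [0.662, -0.1068, 0.1787]
tool_rot: [0.194, 0.483, 0.846, 0.113]
contact_force: [-7.1, 2.6, 7.5]
opening: 0.0002
gripper_force: 4.8
```

```bash
python3 g.py stop 120 .034
```

```text
t 11.85 j [-0.36  0.05  1.87  0.22  0.81 -1.01] F [-7.1  2.6  7.5] M [0.37 0.7  0.17] open 0.0002
goal [ 0.6597 -0.1069  0.1784] rot units [-0.0006 -0.0001 -0.0005] rows>=0.0
mm [ 1.1 -1.9 -0.7] shift units after rot [ 0.0014 -0.0026 -0.001 ] rows>=0.1
```

Request:
{"op": "apply_moves", "data": {
  "plan": [
    [[0, 0, 0.0015, 0, 0, 0], [0, 0, 0.0015, 0, 0, 0], [0, 0, 0, 0, 0, 0], [0, 0, 0, 0, 0, 0], [0, 0, 0, 0, 0, 0], [0, 0, 0, 0, 0, 0], [0, 0, 0, 0, 0, 0], [0, 0, 0, 0, 0, 0]]
  ]
}}

```text
time_s: 12.52
position: [0.6624, -0.1068, 0.1784]
tool_rot: [0.194, 0.483, 0.846, 0.113]
contact_force: [-21.9, 2.7, 21.8]
opening: 0.0004
gripper_force: 14.4
```

Request:
{"op": "apply_moves", "data": {
  "plan": [
    [[0, 0, -0.004, 0, 0, 0], [0, 0, -0.006, 0, 0, 0], [0, 0, -0.01, 0, 0, 0], [0, 0, -0.02, 0, 0, 0], [0, 0, -0.03, 0, 0, 0], [0, 0, -0.03, 0, 0, 0], [0, 0, 0, 0, 0, 0]]
  ]
}}

```text
time_s: 13.1
position: [0.6313, -0.1082, 0.2486]
tool_rot: [0.197, 0.483, 0.846, 0.113]
contact_force: [1.0, 0.8, 1.9]
opening: 0.0002
gripper_force: 0.0
```

```bash
python3 g.py sw 120.0 .11
```

```text
t 13.1 j [-0.38 -0.1   1.88  0.21  0.94 -1.  ] F [1.  0.8 1.9] M [ 0.02  0.17 -0.01] open 0.0002
goal [0.5172 0.0237 0.1941] rot units [ 0.0019  0.0035 -0.0002] rows>=0.1
mm [177.9 -41.9  -0.5] shift units after rot [ 0.2371 -0.0559 -0.0006] rows>=4.4
```

Request:
{"op": "apply_moves", "data": {
  "plan": [
    [[0.02, -0.005, 0, 0.001, 0.0015, 0], [0.04, -0.01, 0, 0.001, 0.0015, 0], [0.045, -0.01, 0, 0, 0, 0], [0.045, -0.01, 0, 0, 0, 0], [0.045, -0.01, 0, 0, 0, 0], [0.03, -0.008, 0, 0, 0, 0], [0.012, -0.003, 0, 0, 0, 0], [0, 0, 0, 0, 0, 0]]
  ],
  "claw": 0
}}

```text
time_s: 13.77
position: [0.5145, 0.0261, 0.1878]
tool_rot: [0.19, 0.483, 0.847, 0.113]
contact_force: [0.0, -0.7, 0.4]
opening: 0.0462
gripper_force: 0.0
```

Request:
{"op": "apply_moves", "data": {
  "plan": [
    [[0, 0, 0, 0, 0, 0], [0, 0, 0, 0, 0, 0], [0, 0, 0, 0, 0, 0], [0, 0, 0, 0, 0, 0], [0, 0, 0, 0, 0, 0], [0, 0, 0, 0, 0, 0], [0, 0, 0, 0, 0, 0], [0, 0, 0, 0, 0, 0]]
  ]
}}

```text
time_s: 14.43
position: [0.5159, 0.0247, 0.1891]
tool_rot: [0.191, 0.484, 0.847, 0.113]
contact_force: [-0.1, 1.3, -0.9]
opening: 0.0863
gripper_force: 0.0
```

```bash
python3 g.py sw 120.0 .024
```

```text
t 14.43 j [-0.15 -0.39  2.22  0.1   0.87 -0.73] F [-0.1  1.3 -0.9] M [-0.01  0.21  0.03] open 0.0863
goal [0.5549 0.0241 0.1168] rot units [-0.003  -0.0033 -0.0008] rows>=0.1
mm [-2.5  2.4 82.1] shift units after rot [-0.0034  0.0032  0.1095] rows>=2.0
```

Request:
{"op": "apply_moves", "data": {
  "plan": [
    [[-0.0017, 0.0016, 0.02, -0.0015, -0.0016, 0], [-0.0017, 0.0016, 0.025, -0.0015, -0.0016, 0], [0, 0, 0.025, 0, 0, 0], [0, 0, 0.02, 0, 0, 0], [0, 0, 0.01, 0, 0, 0], [0, 0, 0.006, 0, 0, 0], [0, 0, 0.003, 0, 0, 0], [0, 0, 0, 0, 0, 0]]
  ]
}}

```text
time_s: 15.1
position: [0.5547, 0.0243, 0.1172]
tool_rot: [0.194, 0.483, 0.846, 0.114]
contact_force: [0.3, 0.3, 0.4]
opening: 0.0869
gripper_force: 0.0
```

```bash
python3 g.py sw 120.0 .024
```

```text
t 15.1 j [-0.14 -0.17  2.2   0.11  0.66 -0.74] F [0.3 0.3 0.4] M [ 0.03  0.17 -0.04] open 0.0869
goal [0.5549 0.0241 0.1168] rot units [ 0.0001 -0.0001 -0.0006] rows>=0.0
mm [-0.2 -0.1  0.5] shift units after rot [-0.0002 -0.0001  0.0006] rows>=0.0
```

Request:
{"op": "apply_moves", "data": {
  "plan": [
    [[0, 0, 0, 0, 0, 0], [0, 0, 0, 0, 0, 0], [0, 0, 0, 0, 0, 0], [0, 0, 0, 0, 0, 0], [0, 0, 0, 0, 0, 0], [0, 0, 0, 0, 0, 0], [0, 0, 0, 0, 0, 0], [0, 0, 0, 0, 0, 0]]
  ],
  "claw": 255,
  "newtons": 25
}}

```text
time_s: 15.77
position: [0.5545, 0.0243, 0.1171]
tool_rot: [0.194, 0.483, 0.846, 0.114]
contact_force: [-0.4, 0.5, -0.2]
opening: 0.0419
gripper_force: 0.0
```

Request:
{"op": "apply_moves", "data": {
  "plan": [
    [[0, 0, 0, 0, 0, 0], [0, 0, 0, 0, 0, 0], [0, 0, 0, 0, 0, 0], [0, 0, 0, 0, 0, 0], [0, 0, 0, 0, 0, 0], [0, 0, 0, 0, 0, 0]]
  ]
}}

```text
time_s: 16.27
position: [0.5552, 0.0246, 0.1175]
tool_rot: [0.195, 0.483, 0.846, 0.114]
contact_force: [5.1, 3.2, -1.9]
opening: 0.0181
gripper_force: 24.5
```

```bash
python3 g.py sw 180.0 .024
```

```text
t 16.27 j [-0.14 -0.17  2.2   0.11  0.66 -0.74] F [ 5.1  3.2 -1.9] M [ 0.42 -0.26  0.41] open 0.0181
goal [0.5549 0.0241 0.1168] rot units [ 0.0009  0.0007 -0.6673] rows>=8.4
mm [ 0.6 -0.6  0.5] shift units after rot [ 0.0008 -0.0008  0.0006] rows>=0.0
```

Request:
{"op": "apply_moves", "data": {
  "plan": [
    [[0, 0.001, 0, 0, 0, 0], [0, 0, 0, 0, 0, -0.03], [0, 0, 0, 0, 0, -0.06], [0, 0, 0, 0, 0, -0.06], [0, 0, 0, 0, 0, -0.06], [0, 0, 0, 0, 0, -0.06], [0, 0, 0, 0, 0, -0.06], [0, 0, 0, 0, 0, -0.06]]
  ]
}}

```text
time_s: 16.93
position: [0.555, 0.0244, 0.1173]
tool_rot: [0.219, 0.204, 0.953, 0.049]
contact_force: [-0.4, -0.2, 0.6]
opening: 0.0178
gripper_force: 24.9
```

Request:
{"op": "apply_moves", "data": {
  "plan": [
    [[0, 0, 0, 0, 0, -0.06], [0, 0, 0, 0, 0, -0.06], [0, 0, 0, 0, 0, -0.06], [0, 0, 0, 0, 0, -0.03], [0, 0, 0, 0, 0, -0.02], [0, 0, 0, 0, 0, -0.02], [0, 0, 0, 0, 0, 0], [0, 0, 0, 0, 0, 0]]
  ]
}}

```text
time_s: 17.6
position: [0.555, 0.0241, 0.1173]
tool_rot: [0.225, 0.016, 0.974, 0.006]
contact_force: [-1.3, -4.5, 0.9]
opening: 0.0176
gripper_force: 24.9
```

```bash
python3 g.py sw 180.0 .024
```

```text
t 17.6 j [-0.14 -0.17  2.2   0.11  0.66 -1.74] F [-1.3 -4.5  0.9] M [-0.58  0.37 -0.28] open 0.0176
goal [0.5549 0.0241 0.1168] rot units [-0.0004 -0.0002 -0.0278] rows>=0.4
mm [ 0.3 -0.1  0.4] shift units after rot [ 0.0004 -0.0001  0.0006] rows>=0.0
```

Request:
{"op": "apply_moves", "data": {
  "plan": [
    [[0, 0, 0, 0, 0, -0.015], [0, 0, 0, 0, 0, -0.015], [0, 0, 0, 0, 0, -0.015], [0, 0, 0, 0, 0, 0], [0, 0, 0, 0, 0, 0]]
  ]
}}

```text
time_s: 18.02
position: [0.5548, 0.0241, 0.1172]
tool_rot: [0.225, -0.018, 0.974, -0.002]
contact_force: [-4.4, -4.3, 1.9]
opening: 0.018
gripper_force: 25.3
```

```bash
python3 g.py sw 180.0 .024
```

```text
t 18.02 j [-0.14 -0.17  2.2   0.11  0.66 -1.81] F [-4.4 -4.3  1.9] M [-0.49  0.55 -0.99] open 0.018
goal [0.5549 0.0241 0.1168] rot units [-0.0002 -0.0005  0.0168] rows>=0.2
mm [ 0.1 -0.   0.4] shift units after rot [ 0.0001 -0.0001  0.0005] rows>=0.0
```

Request:
{"op": "apply_moves", "data": {
  "plan": [
    [[0, 0, 0, 0, 0, -0.008], [0, 0, 0, 0, 0, 0], [0, 0, 0, 0, 0, 0]]
  ]
}}

```text
time_s: 18.27
position: [0.5547, 0.0241, 0.1171]
tool_rot: [0.224, -0.024, 0.974, -0.003]
contact_force: [-5.5, -5.3, 2.1]
opening: 0.0182
gripper_force: 25.6
```

Request:
{"op": "apply_moves", "data": {
  "plan": [
    [[0, 0, 0, 0, 0, 0], [0, 0, 0, 0, 0, 0], [0, 0, 0, 0, 0, 0], [0, 0, 0, 0, 0, 0], [0, 0, 0, 0, 0, 0], [0, 0, 0, 0, 0, 0], [0, 0, 0, 0, 0, 0]]
  ],
  "claw": 120
}}

```text
time_s: 18.85
position: [0.5552, 0.0248, 0.1174]
tool_rot: [0.225, -0.025, 0.974, -0.003]
contact_force: [0.1, -0.2, -0.5]
opening: 0.0451
gripper_force: 0.0
```

Request:
{"op": "apply_moves", "data": {
  "plan": [
    [[0, 0, -0.01, 0, 0, 0], [0, 0, -0.02, 0, 0, 0], [0, 0, -0.03, 0, 0, 0], [0, 0, -0.04, 0, 0, 0], [0, 0, -0.04, 0, 0, 0], [0, 0, -0.03, 0, 0, 0], [0, 0, 0, 0, 0, 0]]
  ]
}}

```text
time_s: 19.43
position: [0.5007, 0.0238, 0.2385]
tool_rot: [0.229, -0.025, 0.973, -0.004]
contact_force: [1.1, -0.1, 0.5]
opening: 0.0461
gripper_force: 0.0
```

```bash
python3 g.py sw 180 .024; python3 - <<'E'
from g import *
a=camera("scene"); cv2.imwrite("pics/s4.png",cv2.resize(a[175:335,200:375,::-1],None,fx=3.6,fy=3.6,interpolation=cv2.INTER_CUBIC))
P=lambda c,r,th,h:world(pan([[c[0]-r*np.sin(np.radians(th))*0+r*np.cos(np.radians(th)),c[1]-r*np.sin(np.radians(th)),h]]),d)
for n,c,L,h,th in(("dial",C["dial"],.04,.042,-135),("sw",C["sw"],.047,.049,0)):
    print(n,((proj("scene",np.vstack([P(c,-L,th,h),P(c,L,th,h)]))-[200,175])*3.6).round())
E
```

```text
t 19.43 j [-0.16 -0.5   2.21  0.09  0.98 -1.82] F [ 1.1 -0.1  0.5] M [0.13 0.14 0.04] open 0.0461
goal [0.5549 0.0241 0.1168] rot units [-0.0009  0.0059  0.0261] rows>=0.3
mm [  4.7  -0.3 133.1] shift units after rot [ 0.0062 -0.0004  0.1775] rows>=3.2
dial [[477. 263.]
 [564. 297.]]
sw [[476. 152.]
 [395. 172.]]
```

View pics/s4.png

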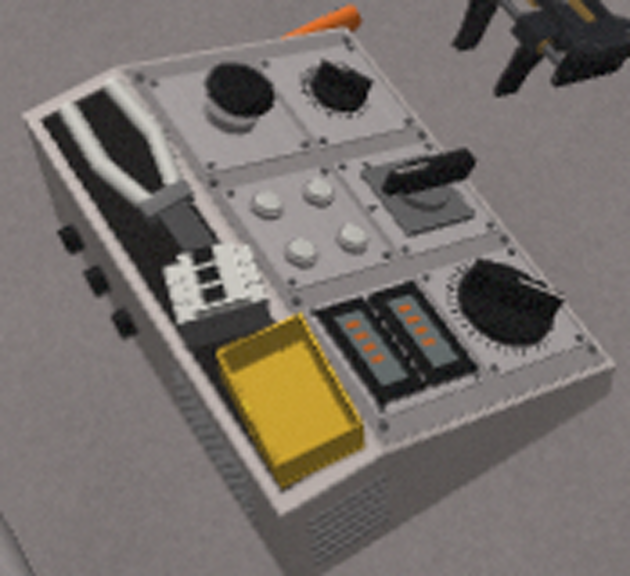

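The switch bar runs from (475,155) to (385,180), straight up the slope, and the dial bar runs from (478,265) to (562,300), at its stop. Both match the predicted end positions. The button is out, the pump dial and loose items are unchanged, and the robot is clear.

```bash
python3 -c "
from bench import ticket
print(ticket.job_done())"
```

```text
the job is handed in; nothing more can be done
None
```

The stirrer is shut down and the job handed in at about 19.4 s: dial turned to its anticlockwise stop, stop button pressed, held and let back out, then main switch turned to off, with the pump dial and loose items left as they were.

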